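# Level the griddle with the foot key

## Task

The round griddle is out of level, and a spring lifts its foot end, so the spirit level on it reads true only while that end is pressed down. Take the T-handled key from its wooden holder, plug it fully into the levelling foot's square socket and, pressing the sprung end firmly down, turn the foot anticlockwise (from above) until the bubble rests between the two middle marks. Finish still holding the key pressed down with the bubble centred, so that the lock ring can be tightened; leave the level where it lies and do not disturb the tub, jar and bowl.

Things in the scene. Friction and masses are not known exactly. Their poses are not given: they have to be found in the camera images.
- key_grip (a point): centre of the steel key's T-handle bar: 76 mm long (point x), 16 mm wide (point y, grip across this), 24 mm high (z up). Below it a shank 17 mm thick, 16 mm long, then a square stem 14 x 14 mm, 30 mm long, sides parallel to the bar, its last 5 mm tapering to 10 mm. The key is 70 mm long, about 180 g, and stands upright in the holder
- key_tip (a point): centre of the lower end of the key's square stem, 58 mm below key_grip; same axes
- holder: fixed wooden block 70 x 70 x 40 mm holding the key; origin at the centre of its underside, on the bench. Its square hole in the top is 18 mm wide and 22 mm deep, so the key's bar centre stands 76 mm above the bench; lift by over 25 mm to clear
- socket (a point): centre of the mouth of the square hole in the top of the levelling foot, a 46 mm square steel block beside the round plate; about 117 mm above the bench. Hole 16 mm wide, 2.5 mm chamfer, 18 mm deep, its sides parallel to point x and y, which turn with the foot (z up). A seated key's tip is 18 mm below. Friction 0.15 N m; the foot stays where left; anticlockwise from above lifts this end
- foot_corner (a point): top corner of the foot block, 23 mm along x and 23 mm along y from socket; it goes round as the foot turns
- foot_end (a joint): how far the sprung foot end is pressed down, as a tilt in rad: 0 up (at rest), 0.0096 fully down (about 3 mm at the socket). 6 to 7 N of push (the key's weight included) on the foot takes it fully down, 8 to 20 N is a good push. Readings are noisy: average them
- bubble (a joint): bubble position along the level's vial, m: 0 centred, positive towards the foot. Dark, 24 mm long, in the 130 mm clear vial on top; between the two middle marks (36 mm apart) when within 6 mm of 0. Settles in about 2 s. Pressing the foot end down moves it about 14 mm negative; turning the foot 1 rad anticlockwise about 22 mm positive. With the end down it starts 13 to 27 mm negative
- level_center (a point): centre of the aluminium spirit level, 240 mm long (point y, roughly towards the foot), 36 mm wide, 34 mm high, lying loose on the griddle plate; leave it
- vial (a point): centre of the vial between its marks, on top of the level, 28 mm above level_center
- griddle: the fixed griddle: origin on the bench under the centre of its round black plate (380 mm across, top 89 mm above the bench); y points to the levelling foot, whose axis is 225 mm along y
- tub_center (a point): bystander: clear plastic open tub 150 x 130 x 85 mm, its centre
- jar_center (a point): bystander: glass jar 68 mm across, 100 mm tall, its centre
- bowl_center (a point): bystander: steel bowl 110 mm across, 50 mm tall, its centre
Not all that is in view belongs to the job. Of the things shaped like the part that bears key_grip, the bare steel one is meant.

How it is judged:
By the outcome, as a careful person would: the job done as asked, in the order asked, and still so for the second after the job is handed in, while the arm keeps its last pose, push and grip.
It also fails if it takes over 58 s, if anything falls off the work surface, if the arm or the gripper's body presses on something with over 40 N, if the wrist force passes 120 N, or if a joint passes its speed limit or range.

## Robot

A 6-joint arm with a two-finger parallel gripper is mounted at the origin on the work surface. World frame = base frame: x ahead of the robot, y to its left, z up, the work surface at z = 0. Lengths are in mm, angles in rad, forces in N, time in s.
With the tool pointing down it reaches from about 275 to 750 mm from the base axis. Payload 10.2 kg.
Tool frame: the origin (TCP) lies between the finger pads; the fingertips stand 11 mm ahead of it and the grasp point (between the pads) lies 8 mm behind it; z points along the fingers, y is the line along which they close (so a half turn about z gives the same grasp; the last joint's range is limited). The gripper opens to 85 mm and grips with 20 to 120 N. Pads are 22 mm wide; open, the fingers measure 114 mm over their backs; the gripper's body (76 mm by 85 mm) begins 54 mm behind the grasp point. The pads swing forward as they close: fully open they stand 13 mm farther back than shut.
Start: joints at [0.955, 0.313, 1.498, -0, 1.331, -0.223], TCP at [200.971, 485.018, 242.294] pointing down, gripper open.
Joint ranges: [-2.94, 2.94], [-0.97, 2.17], [0.19, 2.56], [-1.23, 4.37], [0.02, 3.11], [-2.88, 2.88]. Speed limits (rad/s): [2.39, 2.39, 3.01, 3.14, 3.14, 3.14].

## Interface

Orientations are given as a unit quaternion [w, x, y, z].
In Python, from rig import sense, eyes, finish_job gives the robot as it stands.
- The arm moves only by the shell command python3 -m jog 'ROWS' [FORCE]. ROWS is JSON, a list of rows, each a list of 7 numbers: the shift along the tool's x, y, z in m, then the turn, a rotation vector about the tool's x, y, z in rad, then the finger opening in m, from 0 to 0.0854. In form: [[dx, dy, dz, rx, ry, rz, gripper], ...]. A call has 1 to 5 rows; each row shifts and turns the commanded pose from where the row before left it, along the tool's axes as they then stand; what a row does not reach is not made up. A row lasts 1/10 s, in which the tool goes at most 50 mm and 8.59 degrees, less where a joint would pass 70% of its speed; a pose out of reach is approached as far as the arm can. A call is refused whole if a number of a shift passes 0.05 or a number of a turn 0.15, either way. A call with a gripper value outside its range is refused whole. The fingers move at their own pace and stop on an object; FORCE is the grip in N (left out, the last holds). Time passes only in rows, so rows that do not move let the fingers close. It gives the time, the measured TCP pose, the force, the opening and the grip force at its end, in the units of the state.
- sense(): the state, without advancing time (a new reading comes with each control period).
- eyes.capture(name): name is "scene" or "top" or "wrist"; returns the picture (384x512x3 uint8, red, green, blue); there is no depth.
- eyes.calibration(name): a dict with "fx", "fy", "cx", "cy" (pixels), "dist" ([k1, k2, p1, p2, k3] as OpenCV has them; the pictures are not rectified), "cam_to_world" (4x4, takes a point from camera to world coordinates); the wrist camera has in their place "mount" (4x4, takes a point from camera to tool coordinates, whose origin is the TCP and whose axes are the flange's). Camera axes: x right, y down, z forward; pixel columns grow to the right and rows downward; lengths in mm; the calibration is good to about 2 mm. A picture is of the moment at which its call begins: read the wrist's pose just before it. calibration takes no time and is no camera call.
- finish_job(): hands the job in; it is judged then, once.
The state is a dict: "time_s": time; "joints": joint angles; "dq": joint speeds; "tau": joint torques, N m; "eef_pos": TCP position; "ee_rot": TCP orientation; "force": force on the tool from outside, world axes, zero at the start; "wrist_torque": the same for the moment, N m; "grip_width": opening from 0.0 (shut) to 1.0 (fully open); "grip_force": force on a finger pad.
Only numpy, scipy, OpenCV 4.12 (cv2) and the standard library are available. Lean on these libraries where they do the work, as an engineer would, in place of code of your own. Each camera call takes 0.05 s, during which the arm holds its last target. There are 200 camera calls.

## Working session

There is one attempt and no reset: what is moved stays moved. The work goes in short steps, Python scripts to look and compute and a shell command to move; the robot and the scene stay as the last step left them, time stands still between calls to the robot, and variables do not carry over. Pictures are saved under pics/ and viewed, at most 10 in all, crops included, and the job is handed in when it is done.

```bash
mkdir -p pics; ls
cat > h.py <<'E'
import numpy as np, cv2
from scipy.spatial.transform import Rotation as R
from rig import sense, eyes, finish_job
def T_tool(s):
    T=np.eye(4); q=s["ee_rot"]; T[:3,:3]=R.from_quat([q[1],q[2],q[3],q[0]]).as_matrix(); T[:3,3]=s["eef_pos"]; return T
def grab(name):
    s=sense(); im=eyes.capture(name); c=eyes.calibration(name)
    M=np.array(c["cam_to_world"]) if "cam_to_world" in c else T_tool(s)@np.array(c["mount"])
    return im,(c,M)
def ray(cm,uv):
    c,M=cm; K=np.array([[c["fx"],0,c["cx"]],[0,c["fy"],c["cy"]],[0,0,1]])
    p=cv2.undistortPoints(np.array([[uv]],float),K,np.array(c["dist"]))[0,0]
    d=M[:3,:3]@np.array([p[0],p[1],1]); return M[:3,3],d/np.linalg.norm(d)
def onplane(cm,uv,z):
    o,d=ray(cm,uv); return o+d*(z-o[2])/d[2]
def proj(cm,P):
    c,M=cm; K=np.array([[c["fx"],0,c["cx"]],[0,c["fy"],c["cy"]],[0,0,1]])
    Mi=np.linalg.inv(M); return cv2.projectPoints(np.array([P],float),cv2.Rodrigues(Mi[:3,:3])[0],Mi[:3,3],K,np.array(c["dist"]))[0][0,0]
def save(n,im,sc=1): cv2.imwrite(n,cv2.resize(im[:,:,::-1],None,fx=sc,fy=sc,interpolation=cv2.INTER_CUBIC))
E
python3 - <<'E'
from h import *
s=sense(); print(s)
for n in("scene","top"):
    im,cm=grab(n); np.save(f"{n}.npy",im); save(f"pics/{n}.png",im,1.5); print(n,cm)
print(eyes.calibration("wrist"))
E
```

```text
pics
{'time_s': 0.0, 'joints': array([ 9.54596894e-01,  3.13445362e-01,  1.49847690e+00, -2.22733397e-05,
        1.33100428e+00, -2.23402231e-01]), 'dq': array([-0.00078738, -0.00031118, -0.00123107, -0.00035886,  0.00023798,
        0.00135303]), 'tau': array([ 6.08661667e-04, -4.12273550e+01, -2.59742528e+01, -1.39375661e-04,
        4.20740369e-03,  4.71177418e-05]), 'eef_pos': array([200.81956622, 484.79218233, 241.72245491]), 'ee_rot': array([-2.61955732e-04,  1.95135795e-01,  9.80776007e-01, -6.13443428e-04]), 'force': array([0.1772238 , 0.13221664, 0.32446211]), 'wrist_torque': array([-0.03845904,  0.00447009, -0.02575709]), 'grip_force': 0.0, 'grip_width': 0.9981270401966347}
scene ({'fx': 362.4067627210219, 'fy': 362.4067627210219, 'cx': 252.98024601437018, 'cy': 187.91611791885924, 'dist': array([-0.04069189,  0.        ,  0.        ,  0.        ,  0.        ]), 'cam_to_world': array([[-6.77687631e-01,  4.73794483e-01, -5.62368441e-01,
         1.13362686e+03],
       [ 7.35343479e-01,  4.39833985e-01, -5.15573499e-01,
         4.85151009e+02],
       [ 3.07287278e-03, -7.
[... 1208 characters left out ...]
    [ 5.84848292e-03, -1.40355561e-01, -9.90083891e-01,
         1.20140106e+03],
       [ 0.00000000e+00,  0.00000000e+00,  0.00000000e+00,
         1.00000000e+00]]))
{'fx': 271.73764614363483, 'fy': 271.73764614363483, 'cx': 257.04961313088984, 'cy': 190.0792558076868, 'dist': array([-0.0380952,  0.       ,  0.       ,  0.       ,  0.       ]), 'mount': array([[-1.09115596e-03, -9.64837775e-01, -2.62843827e-01,
         6.52019677e+01],
       [ 9.99999304e-01, -1.17060062e-03,  1.45654933e-04,
         3.46090410e-01],
       [-4.48218530e-04, -2.62843486e-01,  9.64838381e-01,
        -1.31375226e+02],
       [ 0.00000000e+00,  0.00000000e+00,  0.00000000e+00,
         1.00000000e+00]])}
```

View pics/scene.png

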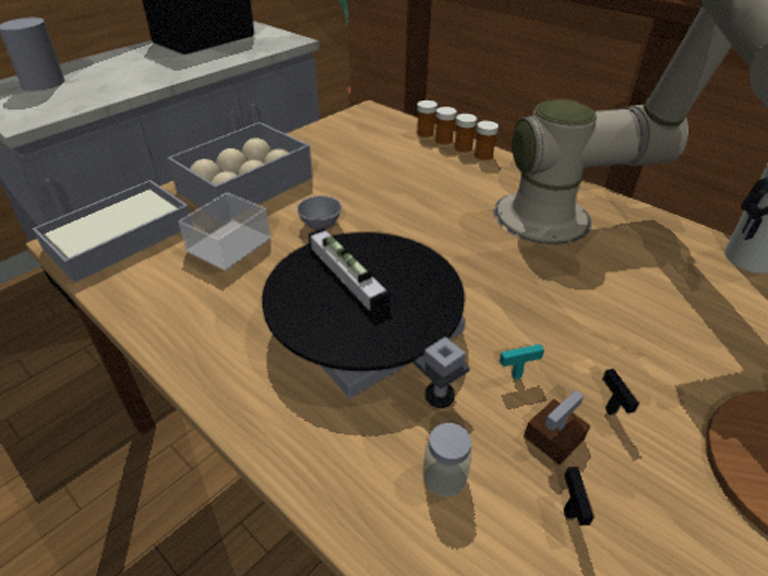

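View pics/top.png

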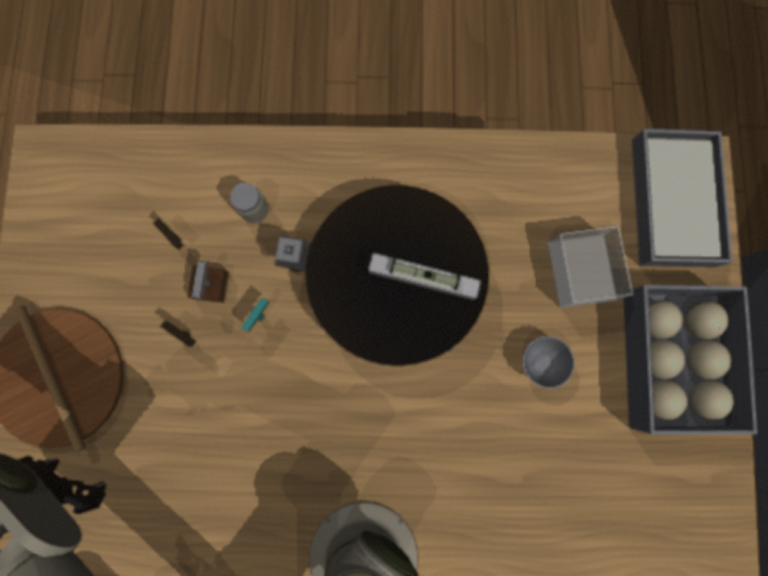

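Scene picture (1.5× pixels): the steel key stands in the dark wooden holder at (565,410). The look-alikes are the teal one at (522,357) and two black ones at (620,392) and (578,497). The foot is at (444,355), the jar at (447,460), the tub at (226,230) and the bowl at (320,213). In the top picture, the steel bar is at (201,280), the foot at (289,250), the level at (425,276) and its bubble at about (428,274). I choose the bare steel key and will check it in one crop.

Run:
```python
from h import *
im=np.load("top.npy"); cm=(eyes.calibration("top"),np.array(eyes.calibration("top")["cam_to_world"]))
hsv=cv2.cvtColor(im,cv2.COLOR_RGB2HSV)
m=((hsv[...,1]<70)&(hsv[...,2]>70)).astype(np.uint8)
n,l,st,ce=cv2.connectedComponentsWithStats(m)
for i in range(1,n):
    if st[i,4]>30 and 90<ce[i][0]<340 and 100<ce[i][1]<260:
        pts=np.argwhere(l==i)[:,::-1].astype(np.float32)
        print(i,st[i],ce[i].round(1),cv2.minAreaRect(pts))
for nm,uv,z in(("key",(134,186.5),88),("foot",(192.7,166.5),117),("plate",(265,183),89),("jar",(163,130),100)):
    print(nm,onplane(cm,uv,z).round(1))
sc=np.load("scene.npy")
a=cv2.resize(im[150:215,115:215],(800,520),interpolation=cv2.INTER_CUBIC); 
b=cv2.resize(sc[215:355,270:440],(631,520),interpolation=cv2.INTER_CUBIC)
save("pics/c1.png",cv2.resize(np.hstack([a,b]),(800,291)))
```

```text
2 [153 122  26  26 481] [165.5 134.4] ((165.75001525878906, 134.25001525878906), (28.284271240234375, 19.091880798339844), 45.0)
4 [184 157  18  18 267] [192.1 165.8] ((192.16000366210938, 165.87998962402344), (16.687721252441406, 16.404878616333008), 8.130101203918457)
5 [246 169  74  30 929] [282.8 183.7] ((282.753662109375, 183.51705932617188), (74.93217468261719, 13.243535041809082), 14.470293045043945)
6 [128 174  10  25 157] [132.2 185.9] ((132.17567443847656, 185.94593811035156), (6.247161388397217, 24.824247360229492), 9.462323188781738)
12 [161 198  18  23  64] [169.8 209.2] ((170.5529327392578, 209.9882354736328), (9.663759231567383, 25.463237762451172), 32.47119140625)
key [564.8 343.5  88. ]
foot [624.6 158.6 117. ]
plate [582.1 -62.3  89. ]
jar [743.6 259.5 100. ]
```

View pics/c1.png

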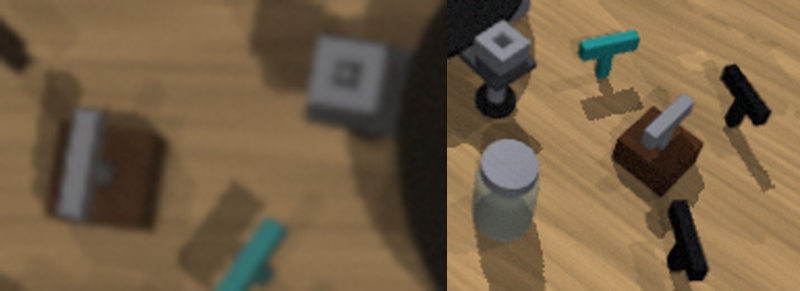

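The crop confirms it: the bare steel T-bar in the wooden holder is on the left, and the foot with its square hole is on the right. Key at about (565,347), reach 663 mm, which is plausible. Bar heading is about -9.5°. Moving now.

```bash
python3 -m jog '[[-0.02,0.001,0.004,0,0,0,0.085],[-0.04,0.001,0.004,0,0,0,0.085],[-0.04,0.001,0.004,0,0,0,0.085],[-0.04,0.001,0.004,0,0,0,0.085],[-0.04,0.001,0.004,0,0,0,0.085]]'; python3 -m jog '[[-0.04,0.001,0.004,0,0,0,0.085],[-0.04,0.001,0.004,0,0,0,0.085],[-0.04,0.001,0.004,0,0,0,0.085],[-0.04,0.001,0.004,0,0,0,0.085],[-0.04,0.002,0.004,0,0,0,0.085]]';  python3 -m jog '[[-0.01,0.001,0,0,0,-0.11,0.085],[0,0,0,0,0,-0.11,0.085],[0,0,0,0,0,0,0.085]]'
cat >> h.py <<'E'
def quad(m,near=None,amin=100):
    n,l,st,ce=cv2.connectedComponentsWithStats(m.astype(np.uint8)); out=[]
    for i in range(1,n):
        if st[i,4]>amin:
            c=max(cv2.findContours((l==i).astype(np.uint8),cv2.RETR_EXTERNAL,cv2.CHAIN_APPROX_NONE)[0],key=len)
            out.append((st[i,4],ce[i].round(1),cv2.minAreaRect(c)))
    return out
def totool(v): return T_tool(sense())[:3,:3].T@np.array(v)
E
python3 - <<'E'
from h import *
im,cm=grab("wrist"); np.save("w1.npy",im); save("pics/w1.png",im,1.2)
s=sense(); T=T_tool(s); print(s["time_s"],s["joints"].round(2),s["eef_pos"],T[:3,:3].round(3))
hsv=cv2.cvtColor(im,cv2.COLOR_RGB2HSV)
for q in quad((hsv[...,1]<60)&(hsv[...,2]>70)): print(q)
E
```

```text
time_s: 0.6
eef_pos: [370.5, 419.9, 221.8]
ee_rot: [-0.0, 0.195, 0.981, -0.0]
force: [-0.2, -0.0, 1.3]
grip_width: 0.993
grip_force: 0.0
time_s: 1.1
eef_pos: [557.5, 348.8, 201.7]
ee_rot: [-0.0, 0.195, 0.981, -0.0]
force: [-0.6, 0.5, 0.2]
grip_width: 0.992
grip_force: 0.0
time_s: 1.4
eef_pos: [566.0, 346.5, 201.5]
ee_rot: [-0.001, 0.086, 0.996, -0.0]
force: [-0.8, -0.1, -0.2]
grip_width: 0.996
grip_force: 0.0
1.45 [ 0.37  0.66  1.08  0.    1.41 -1.02] [565.7192912  346.76871514 201.81476772] [[-0.985  0.174 -0.001]
 [ 0.174  0.985 -0.   ]
 [ 0.001 -0.    -1.   ]]
(np.int32(111), array([ 20.6, 149.8]), ((21.526926040649414, 149.5346221923828), (19.207569122314453, 9.121402740478516), 52.12501525878906))
(np.int32(1354), array([261.6, 188.5]), ((261.7969665527344, 189.15736389160156), (79.22672271728516, 17.669267654418945), 85.91438293457031))
(np.int32(399), array([148.1, 251.3]), ((151.65576171875, 250.71311950683594), (13.699946403503418, 51.214752197265625), 39.80556869506836))
(np.int32(400), array([ 75. , 275.1]), ((71.49504852294922, 275.54949951171875), (49.65235900878906, 13.532506942749023), 5.710592269897461))
(np.int32(834), array([212.3, 298.4]), ((211.46682739257812, 298.16046142578125), (26.1875057220459, 52.16661834716797), 69.67686462402344))
(np.int32(258), array([434. , 379.8]), ((432.0, 378.5), (9.0, 38.0), 90.0))
```

View pics/w1.png

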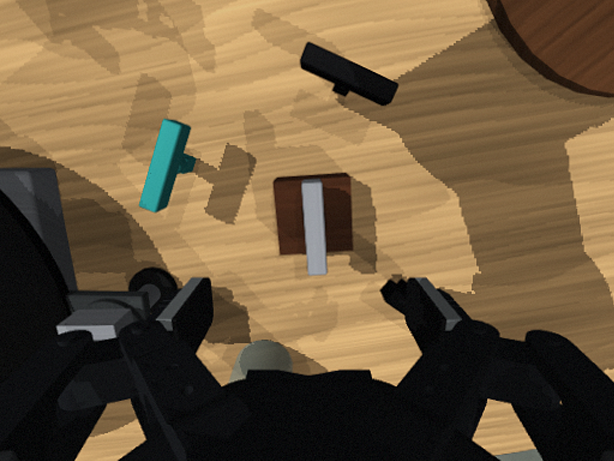

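The wrist view (1.2× pixels) shows the steel bar upright at (314,227) in the brown holder, with the teal key at (165,165) and a black one at (348,73). The jar lid is at (262,360), beyond the fingers.

Run:
```python
from h import *
im=np.load("w1.npy"); s=sense(); c=eyes.calibration("wrist"); cm=(c,T_tool(s)@np.array(c["mount"]))
hsv=cv2.cvtColor(im,cv2.COLOR_RGB2HSV)
q=[q for q in quad((hsv[...,1]<60)&(hsv[...,2]>70)) if abs(q[1][0]-261)<5][0]
b=cv2.boxPoints(q[2]); W=np.array([onplane(cm,p,88) for p in b]); print(W.round(1))
e=sorted([(np.linalg.norm(W[i]-W[i-1]),i) for i in range(4)]); print([x[0] for x in e])
i=e[-1][1]; d=W[i]-W[i-1]; print("heading",np.degrees(np.arctan2(d[1],d[0])))
C=W.mean(0); print(C, totool(C-s["eef_pos"]), "toolx", np.degrees(np.arctan2(*T_tool(s)[:2,0][::-1])))
# foot from wrist view? and top
im=np.load("top.npy"); c=eyes.calibration("top"); cm=(c,np.array(c["cam_to_world"]))
hsv=cv2.cvtColor(im,cv2.COLOR_RGB2HSV)
for q in quad((hsv[...,1]<70)&(hsv[...,2]>85)):
    if abs(q[1][0]-192)<5 or abs(q[1][0]-132)<4:
        W=np.array([onplane(cm,p,117 if q[1][0]>160 else 88) for p in cv2.boxPoints(q[2])]); d=W[1]-W[0]
        print(W.mean(0), np.degrees(np.arctan2(d[1],d[0])),np.linalg.norm(d),np.linalg.norm(W[2]-W[1]))
```

```text
[[529.6 347.   88. ]
 [531.3 362.8  88. ]
 [607.8 355.5  88. ]
 [606.  338.4  88. ]]
[np.float64(15.893871765511356), np.float64(17.200035345058293), np.float64(76.78957212319108), np.float64(76.88198264806401)]
heading 173.62138670192024
[568.6831116  350.91659858  88.        ] [ -2.2877736    4.65389082 113.81079875] toolx 169.96316995959864
[626.49050316 160.78981741 117.        ] -6.84006097282911 46.209285978455306 47.35180835899119
[566.99124155 350.01693942  88.        ] -4.881864891162657 76.88987885937625 16.11850700702982
```

```bash
python3 -m jog '[[-0.002,0.0045,0.02,0,0,-0.07,0.05],[0,0,0.035,0,0,0,0.05],[0,0,0.035,0,0,0,0.05],[0,0,0.025,0,0,0,0.05],[0,0,0.012,0,0,0,0.05]]'; python3 -m jog '[[0,0,0,0,0,0,0.03],[0,0,0,0,0,0,0.02],[0,0,0,0,0,0,0.005],[0,0,0,0,0,0,0.005],[0,0,0,0,0,0,0.005]]' 90;python3 -m jog '[[0,0,0,0,0,0,0.005],[0,0,0,0,0,0,0.005]]' 90
```

```text
time_s: 1.95
eef_pos: [567.3, 350.8, 72.8]
ee_rot: [-0.002, 0.052, 0.999, -0.001]
force: [-0.6, -0.1, 1.0]
grip_width: 0.585
grip_force: 0.0
time_s: 2.45
eef_pos: [569.5, 351.3, 77.3]
ee_rot: [0.002, 0.051, 0.999, 0.001]
force: [-0.2, 0.2, 6.1]
grip_width: 0.166
grip_force: 88.9
time_s: 2.65
eef_pos: [569.4, 351.3, 77.3]
ee_rot: [0.002, 0.051, 0.999, 0.001]
force: [-0.8, 0.2, 6.2]
grip_width: 0.166
grip_force: 88.9
```

```bash
python3 -m jog '[[0,0,-0.01,0,0,0,0.005],[0,0,-0.02,0,0,0,0.005],[0,0,-0.03,0,0,0,0.005],[0,0,-0.03,0,0,0,0.005],[0,0,-0.035,0,0,0,0.005]]'
python3 - <<'E'
from h import *
im,cm=grab("wrist"); np.save("w2.npy",im); save("pics/w2.png",im,1.2)
s=sense(); T=T_tool(s); print(s["time_s"],s["joints"].round(2),s["eef_pos"],s["force"],T[:3,:3].round(3))
print(totool([626-s["eef_pos"][0],160-s["eef_pos"][1],0]))
E
```

```text
time_s: 3.15
eef_pos: [568.0, 350.7, 201.4]
ee_rot: [-0.001, 0.051, 0.999, -0.0]
force: [1.4, 0.1, -2.2]
grip_width: 0.165
grip_force: 87.9
3.2 [ 0.38  0.66  1.05 -0.    1.42 -1.09] [569.88036585 351.4639097  208.70069078] [1.77157682 0.14098373 4.63058588] [[-0.995  0.103  0.008]
 [ 0.103  0.995  0.003]
 [-0.008  0.004 -1.   ]]
[-7.54865734e+01 -1.84687830e+02 -1.57539521e-01]
```

View pics/w2.png

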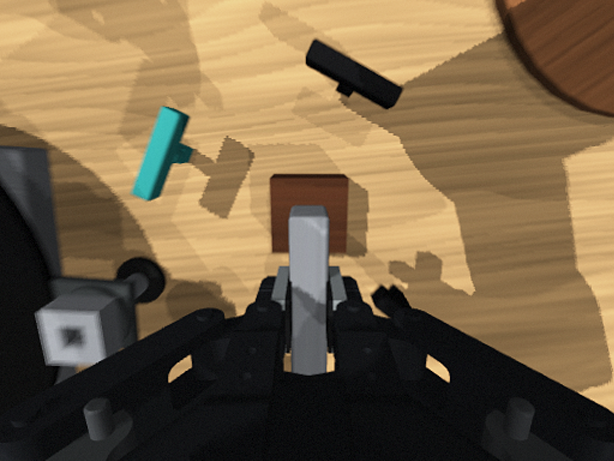

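The key is held in the pads, its bar at (308,290) in 1.2× pixels. The holder at (310,212) is empty. The foot's hole shows at (72,338).

Run:
```python
from h import *
s=sense(); print(s["eef_pos"],s["force"])
im=np.load("w2.npy"); c=eyes.calibration("wrist"); cm=(c,T_tool(s)@np.array(c["mount"]))
print("hole",onplane(cm,(60,281.5),117))
hsv=cv2.cvtColor(im,cv2.COLOR_RGB2HSV)
for th in (110,130,150):
  for q in quad((hsv[...,1]<60)&(hsv[...,2]>th)):
    if q[1][0]<110 and q[1][1]>230:
        W=np.array([onplane(cm,p,117) for p in cv2.boxPoints(q[2])]); d=W[1]-W[0]
        print(th,q[1],W.mean(0), np.degrees(np.arctan2(d[1],d[0])),np.linalg.norm(d),np.linalg.norm(W[2]-W[1]))
# bar near end: top edge corners
for uv in((242,179),(272,179),(246,172.5),(271,173)):
    p=onplane(cm,uv,s["eef_pos"][2]+10.7); print(uv,(T_tool(s)[:3,:3].T@(p-s["eef_pos"])).round(1))
```

```text
[569.88036585 351.4639097  208.70069078] [1.77157682 0.14098373 4.63058588]
hole [637.39689429 153.92655668 117.        ]
110 [ 59.  280.7] [637.01344692 152.86413614 117.        ] 94.90668352095193 50.201183362146395 56.69681608451927
130 [ 58.9 281.1] [637.56315009 152.49290565 117.        ] 84.86861236179584 52.873434448448414 52.02836049656063
150 [ 59.1 281.2] [637.79721807 152.36459765 117.        ] 156.40820295684478 48.72172069236717 50.75697871188249
(242, 179) [ 37.6  -6.8 -11. ]
(272, 179) [ 37.5   6.8 -11. ]
(246, 172.5) [ 40.6  -4.9 -11. ]
(271, 173) [ 40.3   6.3 -11. ]
```

```bash
python3 -m jog '[[-0.014,-0.03,0,0,0,0,0.005],[-0.015,-0.035,0,0,0,0,0.005],[-0.015,-0.035,0,0,0,0,0.005],[-0.012,-0.025,0,0,0,0,0.005],[-0.004,-0.01,0,0,0,0,0.005]]';python3 -m jog '[[0,0,0,0,0,0,0.005],[0,0,0,0,0,0,0.005],[0,0,0,0,0,0,0.005]]'
python3 - <<'E'
from h import *
im,cm=grab("wrist"); np.save("w3.npy",im); save("pics/w3.png",im,1.2)
s=sense(); np.save("T3.npy",T_tool(s)); print(s["eef_pos"],s["force"],T_tool(s).round(3))
im,cm=grab("top"); np.save("top3.npy",im)
E
```

```text
time_s: 3.7
eef_pos: [615.1, 207.9, 200.6]
ee_rot: [0.0, 0.053, 0.999, -0.0]
force: [-0.2, 0.8, -2.6]
grip_width: 0.167
grip_force: 88.2
time_s: 4.0
eef_pos: [613.9, 211.9, 200.4]
ee_rot: [-0.0, 0.051, 0.999, 0.0]
force: [-0.1, 0.5, -2.4]
grip_width: 0.164
grip_force: 88.2
[613.95585095 211.80339738 200.31652423] [-0.36317034  0.44185495 -2.45054637] [[-9.95000e-01  1.01000e-01 -0.00000e+00  6.13956e+02]
 [ 1.01000e-01  9.95000e-01  0.00000e+00  2.11803e+02]
 [ 0.00000e+00  0.00000e+00 -1.00000e+00  2.00317e+02]
 [ 0.00000e+00  0.00000e+00  0.00000e+00  1.00000e+00]]
```

View pics/w3.png

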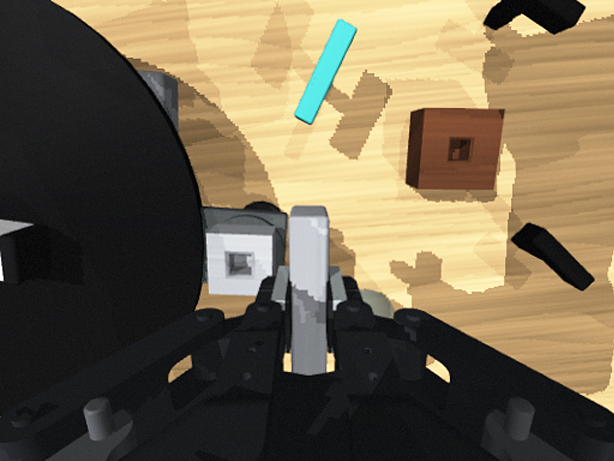

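The foot's white top face is at about (243,262) with the hole at (238,264), and the key bar hangs at (308,290). The holder at (458,150) is empty, and the jar lid is at (375,305), behind the fingers.

Run:
```python
from h import *
T=np.load("T3.npy"); im=np.load("w3.npy"); c=eyes.calibration("wrist"); cm=(c,T@np.array(c["mount"]))
g=cv2.cvtColor(im,cv2.COLOR_RGB2GRAY); hsv=cv2.cvtColor(im,cv2.COLOR_RGB2HSV)
m=((hsv[...,1]<60)&(g>170)).astype(np.uint8); m[:, :165]=0; m[:,238:]=0; m[:180]=0; m[250:]=0
for q in quad(m):
    b=cv2.boxPoints(q[2]); W=np.array([onplane(cm,p,117) for p in b]); d=W[1]-W[0]
    print(q[1],b.round(1).tolist(),W.mean(0).round(1), np.degrees(np.arctan2(d[1],d[0])),np.linalg.norm(d),np.linalg.norm(W[2]-W[1]))
cs,h=cv2.findContours(m,cv2.RETR_CCOMP,cv2.CHAIN_APPROX_NONE)
for k,cc in enumerate(cs):
    if h[0][k][3]>=0 and len(cc)>25:
        b=cv2.boxPoints(cv2.minAreaRect(cc)); W=np.array([onplane(cm,p,117) for p in b]); d=W[1]-W[0]
        print("hole",b.round(1).tolist(),W.mean(0).round(1),np.degrees(np.arctan2(d[1],d[0])),np.linalg.norm(d),np.linalg.norm(W[2]-W[1]))
print(T[:3,3])
# rough top cam
im=np.load("top3.npy"); c=eyes.calibration("top"); cm2=(c,np.array(c["cam_to_world"]))
for uv in((192.1,165.8),(192.7,166.5)): print(onplane(cm2,uv,117))
a=np.load("w3.npy")[170:260,160:290]; save("pics/c3.png",a,6)
```

```text
[198.1 218.6] [[170.39999389648438, 244.6999969482422], [172.0, 194.0], [227.0, 195.6999969482422], [225.39999389648438, 246.39999389648438]] [629.2 160.5 117. ] 167.5629183553711 46.30167620160438 45.451271218547596
hole [[186.0, 209.0], [210.0, 209.0], [210.0, 231.0], [186.0, 231.0]] [628.5 160.1 117. ] 84.207100263648 20.147456614062104 19.921346874687867
[613.95585095 211.80339738 200.31652423]
[626.78834686 160.52534905 117.        ]
[624.64865586 158.61457739 117.        ]
```

View pics/c3.png

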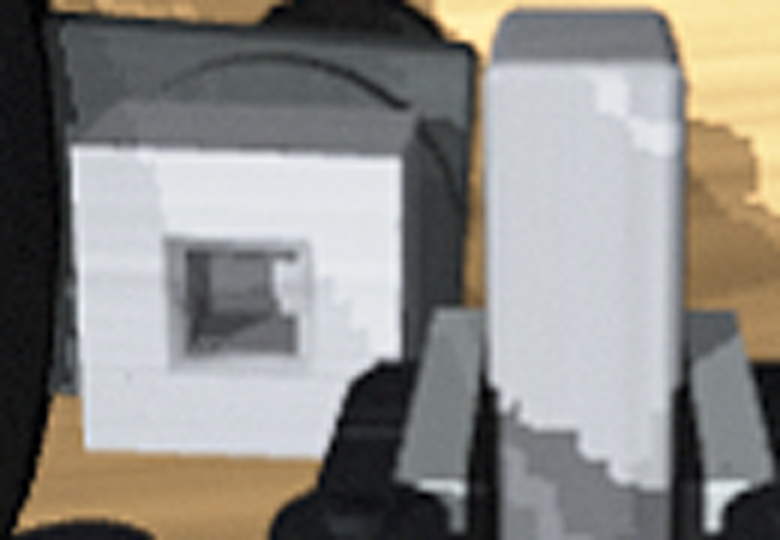

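Run:
```python
from h import *
T=np.load("T3.npy"); c=eyes.calibration("wrist"); cm=(c,T@np.array(c["mount"]))
f=lambda u,v:(160+u/6-.4,170+v/6-.4)
P=lambda u,v,z:onplane(cm,f(u,v),z)
hd=lambda a,b:np.degrees(np.arctan2(*(b-a)[:2][::-1]))
print("foot top",hd(P(72,147,117),P(402,157,117)),np.linalg.norm(P(72,147,117)-P(402,157,117)),"left",hd(P(85,450,117),P(72,147,117)),np.linalg.norm(P(85,450,117)-P(72,147,117)))
print("hole ctr",(P(166,238,117)+P(312,240,117)+P(174,370,117)+P(310,372,117))/4)
R3=T[:3,:3]
for z in (206,211,216):
    a,b=P(485,62,z),P(682,65,z); print(z,np.linalg.norm(a-b),"tool",(R3.T@((a+b)/2-T[:3,3])).round(1),"head",hd(a,b), "edge",hd(P(500,500,z),a),hd(P(668,470,z),b))
print("tooly",hd(np.zeros(3),R3[:,1]))
```

```text
foot top 82.35042504718614 45.45268310691292 left 171.6258211314558 45.81649524985385
hole ctr [628.9934605  161.46057189 117.        ]
206 15.591483035943407 tool [35.8 -0.  -5.7] head 83.24292896695108 edge 175.10903028302172 173.13281451608788
211 14.971299875991196 tool [ 36.9  -0.  -10.7] head 83.24292896695141 edge 175.10903028302172 173.13281451608793
216 14.351116716038987 tool [ 38.1  -0.  -15.7] head 83.24292896695175 edge 175.10903028302172 173.1328145160879
tooly 84.20427614222002
```

```bash
python3 -m jog '[[-0.006,-0.015,0,0,0,0.0,0.005],[-0.009,-0.024,0,0,0,0,0.005],[-0.0045,-0.0103,0,0,0,0.035,0.005],[0,0,0.008,0,0,0,0.005],[0,0,0.006,0,0,0,0.005]]' 110;python3 -m jog '[[0,0,0,0,0,0,0.005],[0,0,0,0,0,0,0.005],[0,0,0,0,0,0,0.005]]'
python3 - <<'E'
from h import *
s=sense(); print(s["eef_pos"],s["force"],s["wrist_torque"],s["joints"].round(2),T_tool(s)[:3,:3].round(3).tolist())
w,_=grab("wrist"); sc,_=grab("scene"); np.save("w4.npy",w); np.save("sc4.npy",sc)
a=cv2.resize(w[150:270,150:330],(480,320),interpolation=cv2.INTER_CUBIC); b=cv2.resize(sc[180:280,240:360],(384,320),interpolation=cv2.INTER_CUBIC)
save("pics/c4.png",cv2.resize(np.hstack([a,b]),(800,296)))
E
```

```text
time_s: 4.6
eef_pos: [628.5, 159.6, 185.3]
ee_rot: [-0.0, 0.069, 0.998, 0.0]
force: [0.1, 0.7, -3.1]
grip_width: 0.159
grip_force: 111.3
time_s: 4.9
eef_pos: [628.7, 160.0, 186.5]
ee_rot: [0.0, 0.068, 0.998, 0.0]
force: [0.4, 0.2, -1.8]
grip_width: 0.16
grip_force: 111.3
[628.7359439  160.01559869 186.51697029] [ 0.43674027  0.17816692 -1.83406924] [-0.03055527  0.04012459 -0.00487887] [ 0.07  0.63  1.16  0.    1.35 -1.36] [[-0.991, 0.137, 0.0], [0.137, 0.991, 0.0], [-0.0, 0.0, -1.0]]
```

View pics/c4.png

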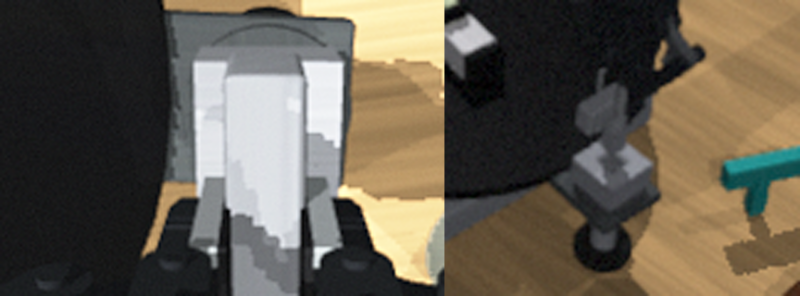

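The key stem hangs over the hole and lines up with the foot in both views: bar at (265,150) over the foot top (193–343), and the same in the scene view. Inserting.

```bash
python3 -m jog '[[0,0,0.005,0,0,0,0.005],[0,0,0.005,0,0,0,0.005],[0,0,0.005,0,0,0,0.005],[0,0,0.003,0,0,0,0.005],[0,0,0,0,0,0,0.005]]';python3 -m jog '[[0,0,0.004,0,0,0,0.005],[0,0,0.004,0,0,0,0.005],[0,0,0.002,0,0,0,0.005],[0,0,0,0,0,0,0.005],[0,0,0,0,0,0,0.005]]'
```

```text
time_s: 5.5
eef_pos: [628.8, 159.6, 168.5]
ee_rot: [0.0, 0.069, 0.998, 0.0]
force: [-1.9, 1.1, 3.1]
grip_width: 0.162
grip_force: 112.3
time_s: 6.0
eef_pos: [628.8, 160.0, 157.9]
ee_rot: [-0.0, 0.069, 0.998, 0.001]
force: [0.9, 4.0, -1.4]
grip_width: 0.161
grip_force: 111.6
```

```bash
python3 -m jog '[[0,0.001,0.003,0,0,0,0.005],[0,0,0.002,0,0,0,0.005],[0,0,0,0,0,0,0.005],[0,0,0,0,0,0,0.005]]';python3 -m jog '[[0,0,0.002,0,0,0,0.005],[0,0,0.001,0,0,0,0.005],[0,0,0,0,0,0,0.005],[0,0,0,0,0,0,0.005]]'
```

```text
time_s: 6.4
eef_pos: [629.1, 160.5, 153.8]
ee_rot: [0.0, 0.069, 0.998, 0.0]
force: [-1.0, 3.2, 4.7]
grip_width: 0.16
grip_force: 112.8
time_s: 6.8
eef_pos: [629.4, 160.5, 153.2]
ee_rot: [0.002, 0.069, 0.998, 0.0]
force: [-6.0, 3.3, 19.7]
grip_width: 0.162
grip_force: 114.7
```

```bash
python3 -m jog '[[0.001,0.0005,-0.0012,0,0,0,0.005],[0,0,0,0,0,0,0.005],[0,0,0,0,0,0,0.005]]';python3 -m jog '[[0,0,0,0,0,-0.05,0.005],[0,0,0,0,0,-0.08,0.005],[0,0,0,0,0,-0.08,0.005],[0,0,0,0,0,-0.05,0.005],[0,0,0,0,0,0,0.005]]'
```

```text
time_s: 7.1
eef_pos: [628.9, 160.7, 153.5]
ee_rot: [0.002, 0.069, 0.998, -0.0]
force: [0.2, 0.5, 11.2]
grip_width: 0.156
grip_force: 113.4
time_s: 7.6
eef_pos: [628.7, 161.5, 153.6]
ee_rot: [0.002, -0.062, 0.998, 0.0]
force: [-1.2, 4.0, 12.8]
grip_width: 0.157
grip_force: 113.8
```

```bash
for i in 1 2 3; do python3 -m jog '[[0,0,0,0,0,0,0.005],[0,0,0,0,0,0,0.005],[0,0,0,0,0,0,0.005],[0,0,0,0,0,0,0.005],[0,0,0,0,0,0,0.005]]' | tr '\n' ' '; echo; done
python3 - <<'E'
from h import *
s=sense(); print(s["time_s"],s["joints"].round(2),s["wrist_torque"])
t,_=grab("top"); sc,_=grab("scene"); np.save("t5.npy",t); np.save("s5.npy",sc)
f=lambda a,y,x:cv2.resize(a[y:y+50,x:x+80],(400,250),interpolation=cv2.INTER_CUBIC)
g=lambda a:cv2.resize(a[145:215,195:275],(400,350),interpolation=cv2.INTER_CUBIC)
save("pics/c5.png",np.vstack([np.hstack([f(np.load("top.npy"),160,243),f(t,160,243)]),np.hstack([g(np.load("scene.npy")),g(sc)])]))
E
```

```text
time_s: 8.1 eef_pos: [628.7, 161.5, 153.6] ee_rot: [0.002, -0.061, 0.998, 0.0] force: [-1.2, 4.8, 13.5] grip_width: 0.162 grip_force: 113.8 
time_s: 8.6 eef_pos: [628.7, 161.5, 153.6] ee_rot: [0.002, -0.061, 0.998, 0.0] force: [-0.9, 3.7, 11.8] grip_width: 0.158 grip_force: 113.8 
time_s: 9.1 eef_pos: [628.7, 161.5, 153.6] ee_rot: [0.002, -0.061, 0.998, 0.0] force: [-1.0, 3.6, 13.5] grip_width: 0.161 grip_force: 113.8 
9.1 [ 0.07  0.66  1.2   0.    1.28 -1.62] [ 0.94626999  0.36761249 -0.21436814]
```

View pics/c5.png

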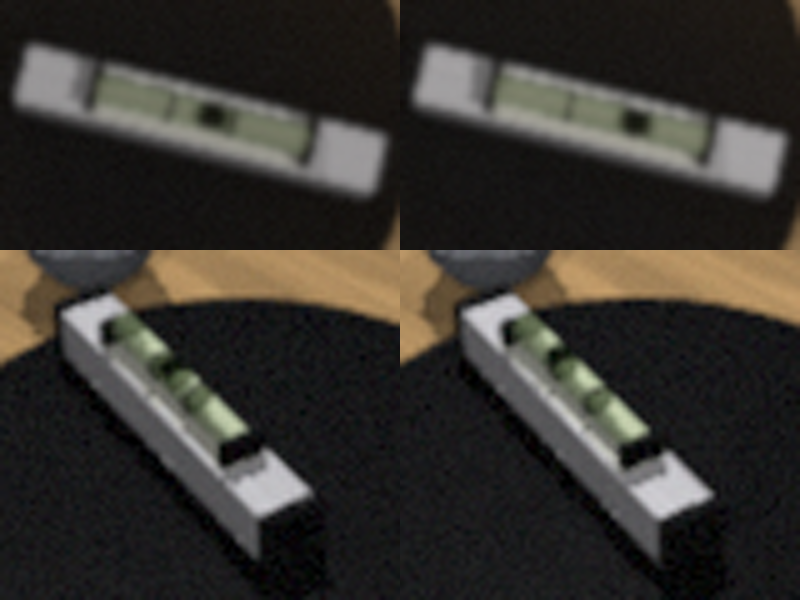

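Before, in the top crop, the bubble sits at x=211 between caps at 93 and 308, about -6 mm. Now it is at x=636-400=236, about -22 mm with the end pressed. The scene crop agrees, the bubble having moved away from the foot. Play in the socket used up most of the first turn, so about 1.0 rad remains.

```bash
cat >> h.py <<'E'
def bubble(im):
    # top view: sample along the vial between its dark end caps (130 mm), foot end first
    a,b=np.array([261.0,177.2]),np.array([304.6,188.0]); n=np.array([-(b-a)[1],(b-a)[0]]); n/=np.linalg.norm(n)
    t=np.linspace(-.08,1.08,400); g=cv2.cvtColor(im,cv2.COLOR_RGB2GRAY).astype(np.float32); p=0
    for o in(-1,-.5,0,.5,1):
        xy=(a+np.outer(t,b-a)+o*n).astype(np.float32); p=p+cv2.remap(g,xy[:,:1],xy[:,1:],cv2.INTER_LINEAR)[:,0]/5
    e0=t[t<.12][p[t<.12].argmin()]; e1=t[t>.88][p[t>.88].argmin()]
    u=(t-(e0+e1)/2)/(e1-e0)*136; k=np.abs(u)<50; w=np.clip(np.median(p[k])-15-p[k],0,None)
    return round(-float((w*u[k]).sum()/w.sum()),1),round(float(-u[k][p[k].argmin()]),1),round(e0,2),round(e1,2)
E
python3 -c "
from h import *
for f in('top','top3','t5'): print(f,bubble(np.load(f+'.npy')))"
python3 -m jog '[[0,0,0,0,0,-0.06,0.005],[0,0,0,0,0,-0.1,0.005],[0,0,0,0,0,-0.1,0.005],[0,0,0,0,0,-0.1,0.005],[0,0,0,0,0,-0.06,0.005]]'
```

```text
top (-7.4, -5.9, np.float64(0.0), np.float64(1.0))
top3 (-7.1, -6.1, np.float64(0.0), np.float64(1.0))
t5 (-21.2, -20.7, np.float64(-0.0), np.float64(0.99))
time_s: 9.7
eef_pos: [628.7, 161.4, 155.2]
ee_rot: [0.002, -0.269, 0.963, -0.0]
force: [-5.2, 3.4, 23.5]
grip_width: 0.161
grip_force: 115.4
```

```bash
python3 -m jog '[[0.0005,0.0005,-0.0017,0,0,0,0.005],[0,0,-0.0003,0,0,-0.08,0.005],[0,0,-0.0004,0,0,-0.1,0.005],[0,0,-0.0004,0,0,-0.08,0.005],[0,0,0,0,0,-0.04,0.005]]'
for i in 1 2 3 4; do python3 -m jog '[[0,0,0,0,0,0,0.005],[0,0,0,0,0,0,0.005],[0,0,0,0,0,0,0.005],[0,0,0,0,0,0,0.005],[0,0,0,0,0,0,0.005]]' | tr '\n' ' '; echo; done
python3 -c "
from h import *
t,_=grab('top'); np.save('t6.npy',t); print(bubble(t)); s=sense(); print(s['joints'].round(2),s['force'],s['wrist_torque'])"
```

```text
time_s: 10.2
eef_pos: [628.3, 161.2, 156.9]
ee_rot: [0.002, -0.41, 0.912, -0.001]
force: [-2.2, 1.8, 16.4]
grip_width: 0.16
grip_force: 114.3
time_s: 10.7 eef_pos: [628.2, 161.2, 156.9] ee_rot: [0.002, -0.409, 0.913, -0.001] force: [-1.4, 1.7, 16.6] grip_width: 0.159 grip_force: 114.2 
time_s: 11.2 eef_pos: [628.3, 161.2, 156.9] ee_rot: [0.002, -0.409, 0.913, -0.001] force: [-2.1, 2.8, 15.2] grip_width: 0.154 grip_force: 114.2 
time_s: 11.7 eef_pos: [628.2, 161.2, 156.9] ee_rot: [0.002, -0.409, 0.913, -0.001] force: [-0.5, 2.4, 16.0] grip_width: 0.162 grip_force: 114.2 
time_s: 12.2 eef_pos: [628.2, 161.2, 156.9] ee_rot: [0.002, -0.409, 0.913, -0.001] force: [-2.0, 1.9, 15.9] grip_width: 0.16 grip_force: 114.2 
(-6.3, -5.7, np.float64(0.0), np.float64(1.0))
[ 0.07  0.65  1.2   0.    1.28 -2.34] [-1.3584582   1.60601289 14.64716894] [ 0.52222187  0.44899677 -0.18147292]
```

```bash
python3 -m jog '[[0,0,-0.0006,0,0,-0.06,0.005],[0,0,-0.0005,0,0,-0.1,0.005],[0,0,-0.0004,0,0,-0.09,0.005],[0,0,-0.0003,0,0,-0.04,0.005],[0,0,0,0,0,0,0.005]]'
for i in 1 2 3 4 5; do python3 -m jog '[[0,0,0,0,0,0,0.005],[0,0,0,0,0,0,0.005],[0,0,0,0,0,0,0.005],[0,0,0,0,0,0,0.005],[0,0,0,0,0,0,0.005]]' | tr '\n' ' '; echo; done
python3 - <<'E'
from h import *
t,_=grab('top'); sc,_=grab('scene'); w,_=grab('wrist'); print(bubble(t)); s=sense(); print(s['joints'].round(2),s['force'],s['wrist_torque'])
a=cv2.resize(t[160:210,243:323],(400,250),interpolation=cv2.INTER_CUBIC); b=cv2.resize(sc[145:215,195:275],(400,350),interpolation=cv2.INTER_CUBIC)
c=cv2.resize(w,(400,300)); d=cv2.resize(sc[190:280,230:350],(400,300),interpolation=cv2.INTER_CUBIC)
save("pics/c6.png",np.hstack([np.vstack([a,b]),np.vstack([c,d])]))
E
```

```text
time_s: 12.75
eef_pos: [628.1, 160.9, 158.3]
ee_rot: [0.001, -0.537, 0.844, -0.001]
force: [-2.0, 1.3, 13.3]
grip_width: 0.162
grip_force: 113.9
time_s: 13.25 eef_pos: [628.1, 160.9, 158.4] ee_rot: [0.001, -0.536, 0.844, -0.001] force: [-1.3, 1.6, 13.7] grip_width: 0.161 grip_force: 113.9 
time_s: 13.75 eef_pos: [628.1, 160.9, 158.4] ee_rot: [0.001, -0.536, 0.844, -0.001] force: [-1.3, 2.0, 14.3] grip_width: 0.159 grip_force: 113.9 
time_s: 14.25 eef_pos: [628.1, 160.9, 158.4] ee_rot: [0.002, -0.536, 0.844, -0.001] force: [-1.8, 0.2, 13.9] grip_width: 0.161 grip_force: 113.9 
time_s: 14.75 eef_pos: [628.1, 160.9, 158.4] ee_rot: [0.001, -0.536, 0.844, -0.001] force: [-1.2, 0.8, 13.8] grip_width: 0.161 grip_force: 113.9 
time_s: 15.25 eef_pos: [628.1, 160.9, 158.3] ee_rot: [0.001, -0.536, 0.844, -0.001] force: [-1.1, 0.9, 13.7] grip_width: 0.158 grip_force: 113.9 
(0.7, -0.2, np.float64(0.0), np.float64(1.0))
[ 0.07  0.65  1.2  -0.    1.29 -2.63] [-2.1293483   1.99599827 14.5545755 ] [ 0.27782696  0.39251493 -0.12987525]
```

View pics/c6.png

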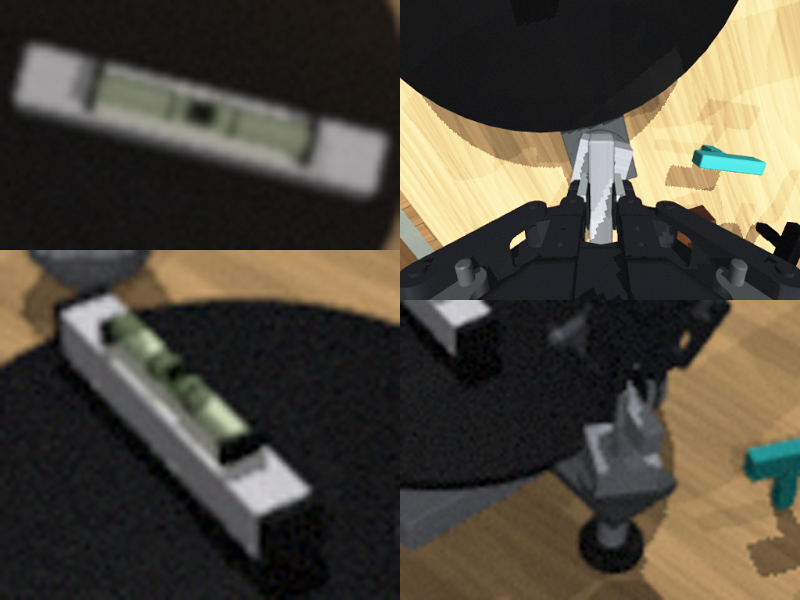

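In the top crop the bubble is at (201,110), midway between the marks at 173 and 230. The key is seated in the turned foot, seen at (600,180), and the steady push of about 15 N is in the good range. Handing in.

```bash
python3 -c "
from rig import finish_job
print(finish_job())"
```

```text
the job is handed in; nothing more can be done
None
```

I handed the job in at about 15 s: the steel key is seated in the foot and still held down at about 15 N, and the bubble is centred between the two middle marks, within about 1 mm of zero.

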